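Hang the slip sample can on the bench scale by its bail

ROBOT

A 6-joint arm with a two-finger parallel gripper is mounted at the origin on the work surface. World frame = base frame: x ahead of the robot, y to its left, z up, the work surface at z = 0. Lengths are in m, angles in rad, forces in N, time in s.
With the tool pointing down it reaches from about 0.35 to 0.775 m from the base axis. Payload 7.3 kg.
Tool frame: the origin (TCP) lies midway between the tips of the shut fingers; the grasp point (between the pads) lies 19 mm behind it; z points along the fingers, y is the line along which they close (so a half turn about z gives the same grasp; the last joint's range is limited). The gripper opens to 92 mm and grips with 3 to 60 N. Pads are 19 mm wide; open, the fingers measure 130 mm over their backs; the gripper's body (75 mm by 190 mm) begins 47 mm behind the grasp point.
Start: joints at [-1.392, 0.342, 1.524, -0, 1.275, -0.146], TCP at [0.168, -0.498, 0.227] pointing down, gripper open.
Joint ranges: [-2.53, 2.53], [-0.77, 2.02], [0.04, 2.7], [-1, 4.14], [0.28, 2.66], [-3.11, 3.11]. Speed limits (rad/s): [2.57, 2.57, 3.14, 3.14, 3.14, 3.14].

INTERFACE

Orientations are given as [roll, pitch, yaw] about the fixed x, y, z axes, in that order (R = Rz(yaw) Ry(pitch) Rx(roll)).
In Python, from cell import monitor, vision, workorder gives the robot as it stands.
- The arm moves only by the tool move_arm, never from a script. Its argument "rows" is a list of rows, each a list of 5 numbers: the shift along the world's x, y, z in mm, then the turn about the world's z in rad, then the closure, from -1 (fully open) to 1 (shut). A call has 1 to 12 rows; each row shifts and turns the commanded pose from where the row before left it; what a row does not reach is not made up. A row lasts 1/10 s, in which the tool goes at most 50 mm and 8.59 degrees, less where a joint would pass 70% of its speed; a pose out of reach is approached as far as the arm can. A call is refused whole if a number of a shift passes 50 or a number of a turn 0.15, either way. A call with a gripper value outside its range is refused whole. The fingers move at their own pace and stop on an object; "newtons" is the grip in N (left out, the last holds). Time passes only in rows, so rows that do not move let the fingers close. It gives the time, the measured TCP pose, the force, the opening and the grip force at its end, in the units of the state.
- monitor.observe(): the state, without advancing time (a new reading comes with each control period).
- vision.read_camera(name): name is "scene" or "top" or "wrist"; returns the picture (400x640x3 uint8, red, green, blue); there is no depth.
- vision.get_calibration(name): a dict with "K" (3x3 intrinsics, pixels), "k1" (the pictures are not rectified: a ray, as slopes to the right and down, at radius r is drawn at 1 + k1 r^2 times it, then the intrinsics apply), "T" (4x4, takes a point from camera to world coordinates); the wrist camera has in their place "mount" (4x4, takes a point from camera to tool coordinates, whose origin is the TCP and whose axes are the flange's). Camera axes: x right, y up, looking along -z (the intrinsics and any distortion apply to the point x, -y, -z); pixel columns grow to the right and rows downward; lengths in m; the calibration is good to about 2 mm. A picture is of the moment at which its call begins: read the wrist's pose just before it. get_calibration takes no time and is no camera call.
- workorder.hand_in(): hands the job in; it is judged then, once.
The state is a dict: "time": time; "qpos": joint angles; "qvel": joint speeds; "joint_efforts": joint torques, N m; "tool_pos": TCP position; "tool_rot": TCP orientation; "contact_force": force on the tool from outside, world axes, zero at the start; "torque": the same for the moment, N m; "opening": finger opening in m; "grip_force": force on a finger pad.
Only numpy, scipy, OpenCV 4.12 (cv2) and the standard library are available. Lean on these libraries where they do the work, as an engineer would, in place of code of your own. Each camera call takes 0.05 s, during which the arm holds its last target. There are 200 camera calls.

TASK

Weigh the small lidded can of casting slip: with the can standing on the bench, swing its folded-down wire bail upright, then lift the can by the bail and hang it by the red grip sleeve in the hook of the spring scale. Let the weight down gently and let go only when the hook is carrying just the can's own weight, so that the hook neither drops nor springs up as you release it, and never press it down to the end of its travel. Leave the can hanging still and free, never tip it over on the way, and leave the soap dish, the tub and the glaze jar where they stand.

Things in the scene. Friction and masses are not known exactly. Their poses are not given: they have to be found in the camera images.
- can_mid (a point): centre, half-way up, of the loose lidded round steel can of slip, 50 mm wide (lid 53), 100 mm tall, standing on the bench; mass unknown, 0.2 to 0.55 kg. z is its axis, up; y runs through the two ears that carry the bail, 32 mm above this point; the bail starts folded to its -x side, which faces roughly towards the robot
- bail: the can's U-shaped bail, 4.4 mm steel wire. Origin midway between the ears, on the swing axis y; z points to the crown's middle, 66 mm off: z up = bail upright; at the start it is folded 83 to 100 degrees down. Legs straight and parallel from 4 to 50 mm off the ears, 62 mm over their outsides. Stiff ears: 0.2 N at the crown moves it, and it stays where left
- bail_grip (a point): middle of the bail's crown: centre of the red plastic grip sleeve, 10 mm thick, 26 mm long along y, turning freely on the wire; axes as the bail's. With the bail gripped by its two legs from outside, a finger on each, the sleeve is free to go in a hook
- hook_seat (a point): where the sleeve's centre rests in the scale's hook (sinks with it); 232 mm above the bench unloaded. An 8 mm steel arm comes from the case towards -x of this frame and ends in a shallow trough open upward: upturned tip 16 mm out (-x), its top 13 mm above this point; the arm behind (+x) is 8 mm above it. The sleeve goes in from above, lying along y, 6 mm to spare each way along x
- scale: the spring bench scale, fixed: blue-grey case 80 x 100 mm (x, y), 285 mm tall with a dial on top, on a base 150 x 130 mm; origin under the middle of the case, the hook arm sticks out of its -x face and the hook seat is 135 mm from the case's middle
- hook_arm (a joint): how far the scale's hook has sunk, m: 0 unloaded, growing downward, 8 mm for each 100 g (a soft 120 N/m spring, lightly damped, so it bounces); dial full at 50 mm, end of travel at 54 mm
- soap_dish_mid (a point): bystander: centre of a white unfired soap dish, 115 x 85 mm and 32 mm tall; leave it alone
- tub_mid (a point): bystander: centre of a grey open tub, 84 mm wide and 75 mm tall; leave it alone
- glaze_jar_mid (a point): bystander: centre of a white glaze jar with a blue cap, 60 mm wide and 75 mm tall; leave it alone

How it is judged:
By the outcome, as a careful person would: the job done as asked, in the order asked, and still so for the second after the job is handed in, with the robot touching nothing.
It also fails if it takes over 72 s, if anything falls off the work surface, if the arm or the gripper's body presses on something with over 40 N, if the wrist force passes 120 N, or if a joint passes its speed limit or range.

## Working session

There is one attempt and no reset: what is moved stays moved. The work goes in short steps, Python scripts to look and compute and a tool call to move; the robot and the scene stay as the last step left them, time stands still between calls to the robot, and variables do not carry over. Pictures are saved under pics/ and viewed, at most 10 in all, crops included, and the job is handed in when it is done.

Besides the shell and the picture viewer there is one more tool, called in YAML: its name, and indented under it one key for each argument. move_arm: Moves the arm, as the interface text tells. Its arguments: {"type":"object","properties":{"rows":{"type":"array","items":{"type":"array","items":{"type":"number"}}},"newtons":{"type":"number"}},"required":["rows"]}

```bash
mkdir -p pics; ls
cat > h.py <<'E'
import numpy as np, cv2
from cell import monitor, vision, workorder
from scipy.spatial.transform import Rotation as Ro
def cam(name, st=None):
    c=vision.get_calibration(name); K=np.array(c["K"]); k1=c["k1"]
    if name=="wrist":
        st=st or monitor.observe(); T=np.eye(4); T[:3,:3]=Ro.from_euler('xyz',st["tool_rot"]).as_matrix(); T[:3,3]=st["tool_pos"]
        T=T@np.array(c["mount"])
    else: T=np.array(c["T"])
    return K,k1,T
def proj(C,P):
    K,k1,T=C; p=(np.atleast_2d(P)-T[:3,3])@T[:3,:3]; s=np.c_[p[:,0]/-p[:,2],-p[:,1]/-p[:,2]]
    s=s*(1+k1*(s**2).sum(1))[:,None]; return s*[K[0,0],K[1,1]]+[K[0,2],K[1,2]]
def ray(C,uv):
    K,k1,T=C; d=(np.array(uv,float)-[K[0,2],K[1,2]])/[K[0,0],K[1,1]]; s=d.copy()
    for _ in range(20): s=d/(1+k1*(s@s))
    return T[:3,3],T[:3,:3]@np.array([s[0],-s[1],-1.])
def atz(C,uv,z):
    o,d=ray(C,uv); return o+d*(z-o[2])/d[2]
def tri(obs):
    A=np.zeros((3,3));b=np.zeros(3)
    for C,uv in obs:
        o,d=ray(C,uv); d=d/np.linalg.norm(d); M=np.eye(3)-np.outer(d,d); A+=M;b+=M@o
    return np.linalg.solve(A,b)
def snap(n,f):
    im=vision.read_camera(n)[:,:,::-1]; cv2.imwrite(f"pics/{f}.png",im); return im
E
python3 - <<'E'
from h import *
print(monitor.observe())
a=snap("scene","s0");b=snap("top","t0");snap("wrist","w0")
for n in("scene","top"): print(n,vision.get_calibration(n))
E
```

```text
pics
{'time': 0.0, 'qpos': array([-1.39198400e+00,  3.42744733e-01,  1.52503122e+00, -1.86270959e-05,
        1.27536433e+00, -1.45997923e-01]), 'qvel': array([-2.51153930e-04, -1.09416698e-04, -8.27672016e-05, -3.75822231e-04,
        7.63500608e-04,  1.77897713e-03]), 'joint_efforts': array([ 7.28538489e-04, -4.31237698e+01, -2.44220603e+01,  7.17666792e-02,
        5.58863534e-02, -1.37028305e-04]), 'tool_pos': array([ 0.16748674, -0.4971408 ,  0.22602857]), 'tool_rot': array([-3.14005890e+00, -2.07526730e-04,  3.24815525e-01]), 'contact_force': array([ 0.48579634, -0.14076179,  0.17631245]), 'torque': array([-0.02568306, -0.01374755, -0.02666715]), 'grip_force': 0.0, 'opening': 0.0916588796928128}
scene {'K': array([[446.40710063,   0.        , 320.32151699],
       [  0.        , 446.40710063, 198.6507049 ],
       [  0.        ,   0.        ,   1.        ]]), 'k1': 0.0156602147348969, 'T': array([[-0.60498516, -0.66681398,  0.43514604,  1.16988255],
       [ 0.79607857, -0.49565568,  0.34725258,  0.37578941],
       [-0.01587027,  0.5564931 ,  0.83070065,  1.167245  ],
       [ 0.        ,  0.        ,  0.        ,  1.        ]])}
top {'K': array([[433.59104375,   0.        , 317.72208042],
       [  0.        , 433.59104375, 201.00295905],
       [  0.        ,   0.        ,   1.        ]]), 'k1': -0.051776731058245734, 'T': array([[-0.0217699 ,  0.99578477, -0.08909978,  0.53039342],
       [-0.99974095, -0.02109072,  0.00855709, -0.03296623],
       [ 0.00664184,  0.08926298,  0.99598595,  1.25370793],
       [ 0.        ,  0.        ,  0.        ,  1.        ]])}
```

View pics/s0.png

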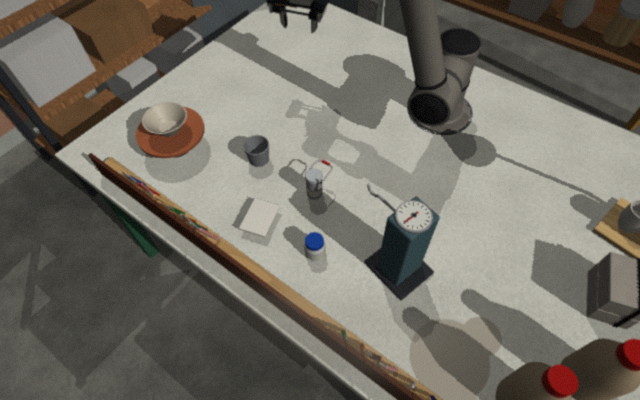

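View pics/t0.png

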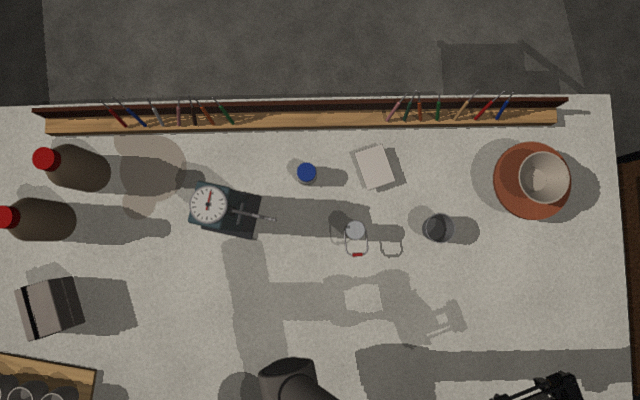

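The scene shows the can at about (315,185), with the red sleeve at (326,163) and the scale at (400,245). In the top view the can lid is at (356,230), the sleeve at (358,254) and the hook near (270,218). I'll enlarge both.

Run:
```python
from h import *
a=cv2.imread("pics/s0.png");b=cv2.imread("pics/t0.png")
A=cv2.resize(a[140:260,285:445],None,fx=5,fy=5,interpolation=cv2.INTER_CUBIC)
B=cv2.resize(b[175:265,185:385],None,fx=4,fy=4,interpolation=cv2.INTER_CUBIC)
cv2.imwrite("pics/s1.png",A);cv2.imwrite("pics/t1.png",B)
```

```text
(no output)
```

View pics/s1.png

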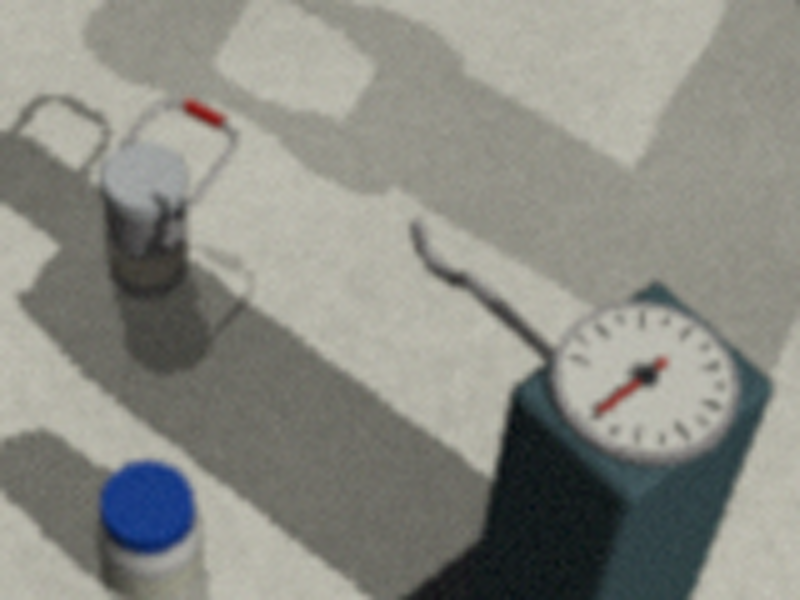

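View pics/t1.png

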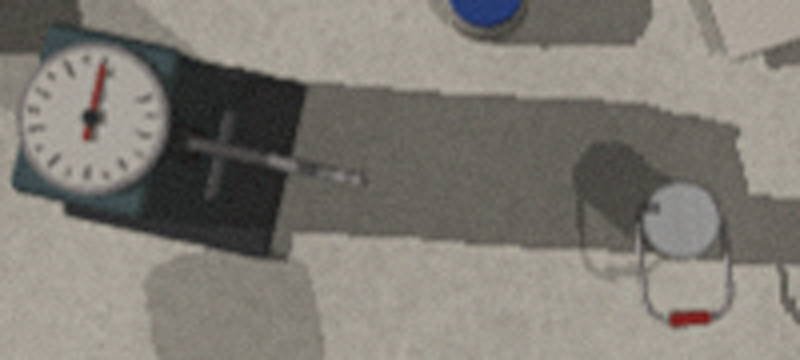

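Run:
```python
from h import *
t=cam("top");s=cam("scene")
f=lambda u,v:((u+.5)/4-.5+185,(v+.5)/4-.5+175)
g=lambda u,v:((u+.5)/5-.5+285,(v+.5)/5-.5+140)
for n,a,b in (("lid",f(680,220),g(146,178)),("sleeve",f(690,319),g(204,112)),("tip",f(362,180),g(417,225)),("dial",f(93,118),g(645,375))):
    P=tri([(t,a),(s,b)]); print(n,P.round(4),(proj(t,P)-a).round(1),(proj(s,P)-b).round(1))
print("lid",atz(t,f(680,220),.1),"sl",atz(t,f(690,319),.082),"tip",atz(t,f(362,180),.245),"armcase",atz(t,f(190,143),.24))
print("legs outer",atz(t,f(645,300),.082),atz(t,f(733,300),.082))
print("caseCorners",[atz(t,f(*q),.27) for q in((48,25),(178,52),(138,212),(15,185))])
print(np.array(vision.get_calibration("wrist")["mount"]).round(3),vision.get_calibration("wrist")["K"][0])
```

```text
lid [ 0.5547 -0.1387  0.098 ] [[-0.3  0.2]] [[-0.3 -0. ]]
sleeve [ 0.4889 -0.1444  0.0903] [[-0.2  0.1]] [[-0.2 -0. ]]
tip [0.5789 0.0595 0.2417] [[-0.3  0.2]] [[-0.4 -0. ]]
dial [0.6148 0.2063 0.2848] [[-0.3  0.2]] [[-0.4  0. ]]
lid [ 0.55513433 -0.13931711  0.1       ] sl [ 0.48894018 -0.14580858  0.082     ] tip [0.57923902 0.05840445 0.245     ] armcase [0.60327231 0.15944969 0.24      ]
legs outer [ 0.50233781 -0.11588216  0.082     ] [ 0.50097633 -0.17515035  0.082     ]
caseCorners [array([0.67059661, 0.2351632 , 0.27      ]), array([0.65338357, 0.16042106, 0.27      ]), array([0.56251084, 0.18352654, 0.27      ]), array([0.57924929, 0.25375633, 0.27      ])]
[[ 0.     0.959  0.282  0.077]
 [ 1.    -0.    -0.     0.   ]
 [-0.     0.282 -0.959 -0.158]
 [ 0.     0.     0.     1.   ]] [352.7409974    0.         319.39131479]
```

Triangulation gives the following:
- **Can:** axis at (0.5547, -0.139), yaw about 0.086.
- **Sleeve:** (0.489, -0.1445, 0.090), so the bail is folded about 83°.
- **Hook:** yaw about 1.335, seat about (0.5827, 0.075, 0.232).

Next I move above the sleeve with the fingers closing along the can's x axis.

move_arm:
  rows:
    - [32,35,0,0.133,-1]
    - [32,35,0,0.133,-1]
    - [32,35,0,0.133,-0.5]
    - [32,35,0,0.133,0]
    - [32,35,0,0.133,0.4]
    - [32,35,0,0.133,0.4]
    - [32,35,0,0.133,0.4]
    - [32,35,0,0.133,0.4]
    - [32,36,0,0.133,0.4]
    - [33,37,0,0.133,0.4]
    - [0,0,-27,0,0.4]
    - [0,0,0,0,0.4]
  newtons: 5

```text
time: 1.35
tool_pos: [0.4873, -0.1425, 0.1968]
tool_rot: [-3.136, -0.003, 1.658]
contact_force: [-0.0, 0.5, -0.3]
opening: 0.0279
grip_force: 0.0
```

Run:
```python
from h import *
st=monitor.observe(); print(st["time"],st["tool_pos"],st["tool_rot"],st["opening"],st["contact_force"])
snap("wrist","w1"); C=cam("wrist",st)
for P in ([.489,-.1444,.09],[.5547,-.1387,.1],[.5547,-.1387,.05],st["tool_pos"]): print(proj(C,P))
```

```text
1.35 [ 0.48732906 -0.14246617  0.19679881] [-3.13590805e+00 -3.06056738e-03  1.65769532e+00] 0.027889855670307023 [-8.88729936e-05  5.46198275e-01 -3.18405268e-01]
[[321.2025882  199.33232767]]
[[408.64246639 203.25451523]]
[[395.3184611  186.88416485]]
[[317.95472706 256.41889527]]
```

View pics/w1.png

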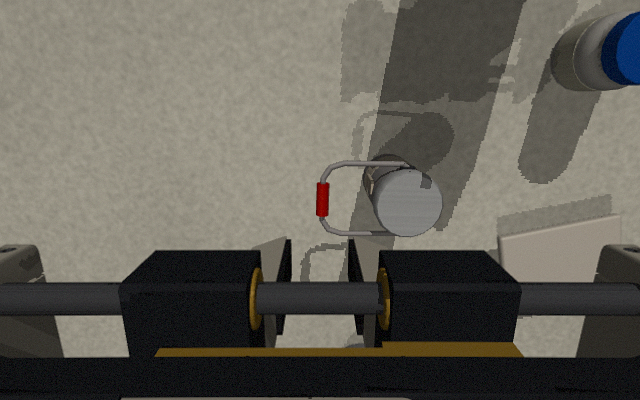

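The wrist view shows the sleeve at (322,199) and the lid at (407,202), both within 1.5 px of prediction. I descend around the sleeve and close gently.

move_arm:
  rows:
    - [2,-1.5,-30,0,0.5]
    - [0,0,-30,0,0.5]
    - [0,0,-30,0,0.5]
    - [0,0,-20,0,0.5]
    - [0,0,-9,0,0.5]
    - [0,0,0,0,0.5]
    - [0,0,0,0,0.65]
    - [0,0,0,0,0.72]
    - [0,0,0,0,0.76]
    - [0,0,0,0,0.8]
    - [0,0,0,0,0.85]
    - [0,0,0,0,0.85]
  newtons: 5

```text
time: 2.6
tool_pos: [0.4906, -0.1461, 0.0809]
tool_rot: [3.141, 0.0, 1.655]
contact_force: [0.1, -0.8, -0.4]
opening: 0.0097
grip_force: 5.0
```

Gripped on the sleeve at 9.7 mm. Next I swing the bail up along its arc.

move_arm:
  rows:
    - [1.8,0.2,9.4,0,0.85]
    - [3.2,0.3,9,0,0.85]
    - [4.4,0.4,8.5,0,0.85]
    - [5.6,0.5,7.7,0,0.85]
    - [6.7,0.6,6.8,0,0.85]
    - [7.6,0.6,5.8,0,0.85]
    - [8.3,0.7,4.6,0,0.85]
    - [8.9,0.8,3.4,0,0.85]
    - [9.3,0.8,2.1,0,0.85]
    - [9.5,0.8,0.7,0,0.85]
    - [0,0,0,0,0.85]
    - [0,0,0,0,0.85]

```text
time: 3.8
tool_pos: [0.5558, -0.1402, 0.1383]
tool_rot: [-3.141, -0.0, 1.655]
contact_force: [0.1, -0.0, -0.3]
opening: 0.0098
grip_force: 5.0
```

Run:
```python
from h import *
st=monitor.observe(); print(st)
w=snap("wrist","w2")
a=snap("scene","s2");b=snap("top","t2")
A=cv2.resize(a[140:215,270:370],None,fx=4,fy=4,interpolation=cv2.INTER_CUBIC)
B=cv2.resize(b[195:270,310:410],None,fx=4,fy=4,interpolation=cv2.INTER_CUBIC)
cv2.imwrite("pics/c2.png",np.vstack([np.hstack([A,B]),cv2.resize(w[:,:],(480,300))[:, 40:440].repeat(1,0) if 0 else np.hstack([w[100:400,120:520],w[100:400,120:520]*0])]))
```

```text
{'time': 3.8, 'qpos': array([-3.80776749e-01,  5.10823275e-01,  1.51352012e+00, -5.62261875e-05,
        1.11810721e+00, -4.65076954e-01]), 'qvel': array([-0.00587358, -0.00857896,  0.0129854 ,  0.00050807,  0.00082131,
       -0.00122068]), 'joint_efforts': array([ 2.91984268e-01, -4.92770147e+01, -2.27178830e+01,  1.67797613e-01,
        2.51749239e-02,  8.21739086e-03]), 'tool_pos': array([ 0.55575497, -0.14019941,  0.13827571]), 'tool_rot': array([-3.14080315e+00, -3.39614396e-04,  1.65512101e+00]), 'contact_force': array([ 0.10967317, -0.03418366, -0.31346129]), 'torque': array([-0.08373836, -0.06035189, -0.02666072]), 'grip_force': 4.98968593776226, 'opening': 0.009786683152306202}
```

View pics/c2.png

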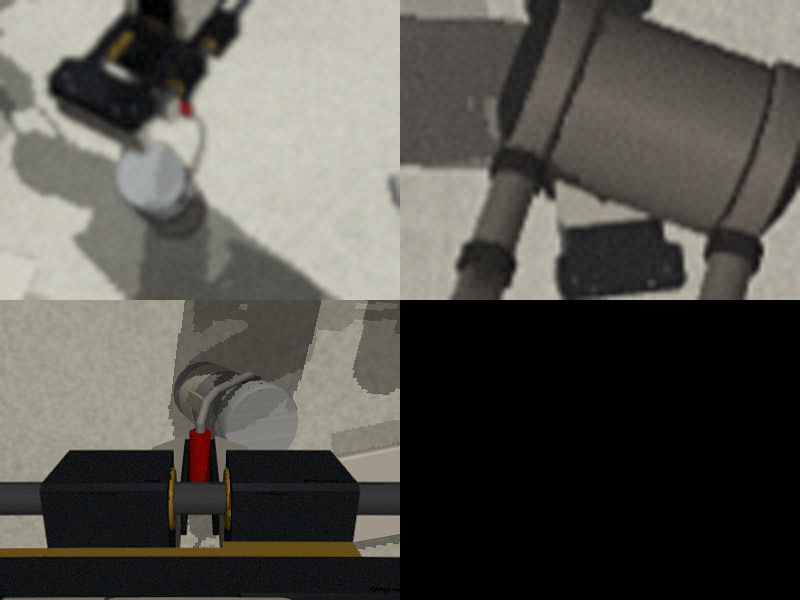

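The sleeve is gripped, but the lid sits well to the +x side, with its centre at wrist (378,518-100) and scene (308,185). The can seems to have slid, so I'll measure it.

Run:
```python
from h import *
st=monitor.observe(); s=cam("scene");C=cam("wrist",st)
us=(270+153.5/4-.5,140+180.5/4-.5); uw=(120+258,100+(418-300))
print("lid tri",tri([(s,us),(C,uw)]),"scene",atz(s,us,.1),"wrist",atz(C,uw,.1))
print("sleeve pix pred",proj(C,st["tool_pos"]+[0,0,.009]))
# undistorted checks: base of can in wrist crop
w=cv2.imread("pics/w2.png");a=cv2.imread("pics/s2.png")
A=cv2.resize(a[150:210,280:340],(600,600),interpolation=cv2.INTER_CUBIC)
cv2.imwrite("pics/c3.png",np.hstack([A[:, :400],cv2.resize(w[150:300,280:430],(400,400))[:600] if 0 else np.vstack([cv2.resize(w[150:300,280:430],(400,400)),np.zeros((200,400,3),np.uint8)])]))
```

```text
lid tri [ 0.59074991 -0.13217171  0.09559434] scene [ 0.59313607 -0.12977685  0.1       ] wrist [ 0.5899187  -0.13097756  0.1       ]
sleeve pix pred [[317.85923122 264.90116805]]
```

View pics/c3.png

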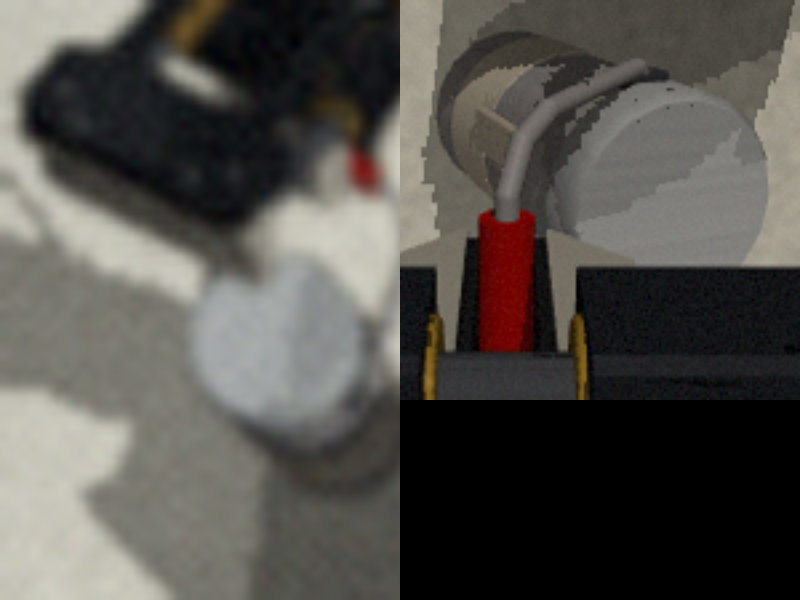

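Run:
```python
from h import *
st=monitor.observe(); s=cam("scene");C=cam("wrist",st)
w=cv2.imread("pics/w2.png");a=cv2.imread("pics/s2.png")
t=np.linspace(0,2*np.pi,40)
def draw(im,c,off,k,px,pz,tilt,col):
    # can with base centre (px), tilt about y at +x rim
    ux=np.array([np.cos(tilt),0,-np.sin(tilt)]);uz=np.array([np.sin(tilt),0,np.cos(tilt)]);uy=np.array([0,1,0])
    base=np.array(px)+ [.025,0,0]-.025*ux
    for h,r in((0,.025),(.1,.0265)):
        P=base+h*uz+r*(np.cos(t)[:,None]*ux+np.sin(t)[:,None]*uy)
        q=(proj(c,P)-off+.5)*k-.5
        cv2.polylines(im,[q.round().astype(int)],True,col,1)
out=[]
for tilt,bx in((0,.5905),(.36,.5565)):
    A=cv2.resize(a[150:210,285:335],None,fx=6,fy=6,interpolation=cv2.INTER_CUBIC)
    W=cv2.resize(w[140:260,270:430],None,fx=3,fy=3,interpolation=cv2.INTER_CUBIC)
    draw(A,s,[285,150],6,[bx,-.131,0],0,tilt,(0,0,255));draw(W,C,[270,140],3,[bx,-.131,0],0,tilt,(0,0,255) if 1 else 0)
    W=np.vstack([W]);A=cv2.resize(A[:290],(300,290)); W=np.vstack([W]); W=cv2.copyMakeBorder(W,0,max(0,290-W.shape[0]),0,0,cv2.BORDER_CONSTANT)[:290]
    out.append(np.hstack([A,W]))
cv2.imwrite("pics/c4.png",np.vstack(out))
```

```text
(no output)
```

View pics/c4.png

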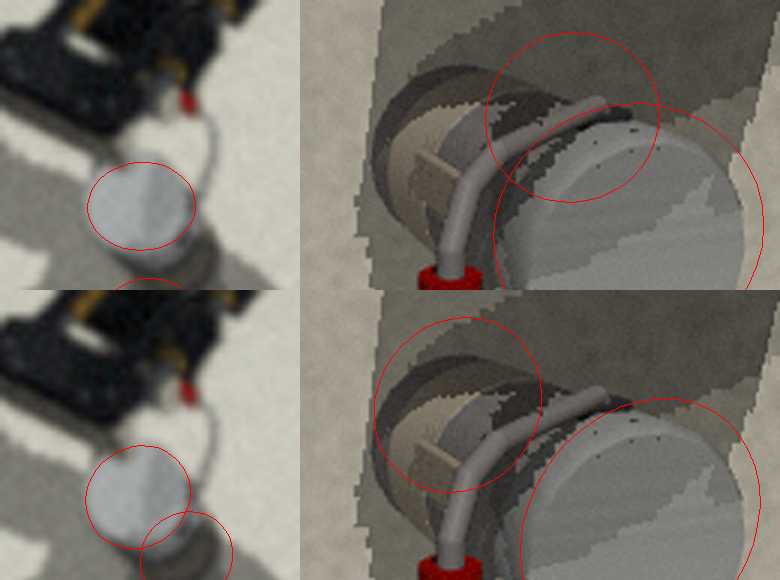

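The overlay shows the can rocked about 20° onto its +x rim, with the base in place. The bail is leaning toward -x, so the linkage took its second branch. I'll back out: raise slightly so the bail is taut, then reverse toward -x so the can settles upright.

move_arm:
  rows:
    - [0,0,1.5,0,0.85]
    - [0,0,1.5,0,0.85]
    - [-3,-0.3,-0.5,0,0.85]
    - [-3,-0.3,-0.5,0,0.85]
    - [-3,-0.3,-0.6,0,0.85]
    - [-3,-0.3,-0.6,0,0.85]
    - [-3,-0.3,-0.7,0,0.85]
    - [-3,-0.2,-0.7,0,0.85]
    - [-3,-0.2,-0.8,0,0.85]
    - [-1,-0.1,-0.5,0,0.85]
    - [0,0,0,0,0.85]
    - [0,0,0,0,0.85]

```text
time: 5.15
tool_pos: [0.534, -0.1424, 0.1369]
tool_rot: [3.141, 0.0, 1.655]
contact_force: [-0.2, -1.4, 1.8]
opening: 0.0094
grip_force: 5.0
```

```bash
cat > look.py <<'E'
import sys
from h import *
def can(c,px,tilt,yaw=.086):
    t=np.linspace(0,2*np.pi,40); R=Ro.from_euler('z',yaw).as_matrix()
    ux=R@[np.cos(tilt),0,-np.sin(tilt)];uz=R@[np.sin(tilt),0,np.cos(tilt)];uy=R@[0,1.,0]
    base=np.array([*px,0])+R@[.025,0,0]-.025*ux
    return [base+h*uz+r*(np.cos(t)[:,None]*ux+np.sin(t)[:,None]*uy) for h,r in((0,.025),(.1,.0265))]
def look(name,models):
    st=monitor.observe(); s=cam("scene");C=cam("wrist",st); print(st["time"],st["tool_pos"],st["contact_force"],st["opening"])
    w=snap("wrist","w"+name);a=snap("scene","s"+name)
    A=cv2.resize(a[150:210,285:350],None,fx=6,fy=6,interpolation=cv2.INTER_CUBIC)
    W=cv2.resize(w[120:240,250:450],None,fx=3,fy=3,interpolation=cv2.INTER_CUBIC)
    A2,W2=A.copy(),W.copy()
    for (px,ti),col in zip(models,((0,0,255),(0,255,0))):
        for P in can(s,px,ti):
            for im,c,o,k in((A2,s,[285,150],6),(W2,C,[250,120],3)):
                cv2.polylines(im,[((proj(c,P)-o+.5)*k-.5).round().astype(int)],True,col,1)
    A2=cv2.resize(A2,(200,185));A=cv2.resize(A,(200,185))
    L=np.vstack([A,A2]); L=cv2.copyMakeBorder(L,0,350,0,0,cv2.BORDER_CONSTANT)[:600]
    Rr=np.vstack([W[:300],W2[:300]]); cv2.imwrite(f"pics/c{name}.png",np.hstack([L,Rr]))
E
python3 -c "
from look import *
look('5',[((.554,-.139),0)])"
```

```text
5.15 [ 0.5339643  -0.14239779  0.13694363] [-0.23092443 -1.37538266  1.7964015 ] 0.009401990285651968
```

View pics/c5.png

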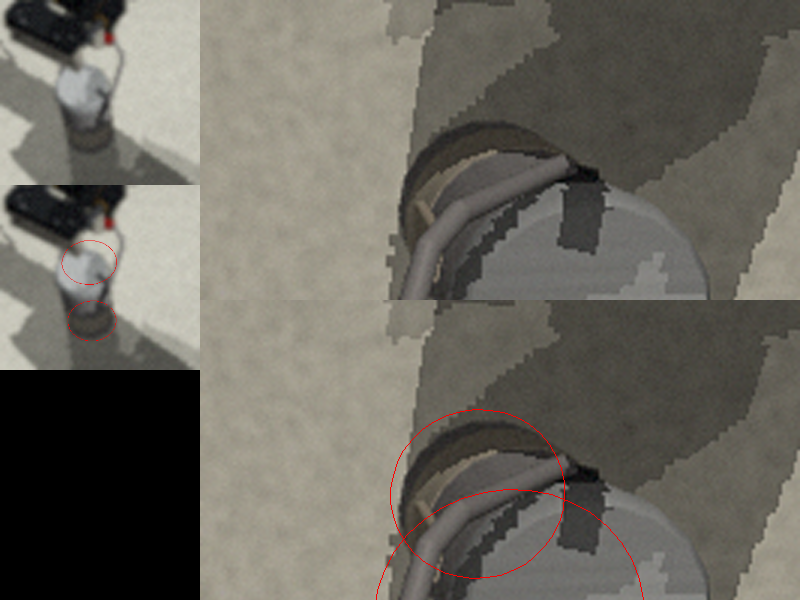

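The can has come back to about 7° tilt. fz of +1.8 N means I'm still pressing on the bail, so I raise until it goes taut.

move_arm:
  rows:
    - [0,0,1.5,0,0.85]
    - [0,0,1.5,0,0.85]
    - [0,0,0,0,0.85]
    - [0,0,0,0,0.85]

```text
time: 5.65
tool_pos: [0.5341, -0.1425, 0.14]
tool_rot: [3.141, 0.0, 1.655]
contact_force: [-1.2, -0.6, 1.1]
opening: 0.0098
grip_force: 5.0
```

move_arm:
  rows:
    - [0,0,1,0,0.85]
    - [0,0,0,0,0.85]
    - [0,0,0,0,0.85]

```text
time: 5.95
tool_pos: [0.5339, -0.1423, 0.1407]
tool_rot: [3.142, -0.0, 1.655]
contact_force: [0.5, 0.5, -1.0]
opening: 0.0099
grip_force: 5.0
```

move_arm:
  rows:
    - [0,0,1,0,0.85]
    - [0,0,0,0,0.85]
    - [0,0,0,0,0.85]

```text
time: 6.25
tool_pos: [0.5338, -0.1423, 0.1418]
tool_rot: [-3.142, -0.0, 1.655]
contact_force: [0.6, 0.2, -2.2]
opening: 0.0092
grip_force: 5.0
```

```bash
python3 -c "
from look import *
look('6',[((.554,-.139),0),((.556,-.141),.1)])"
```

```text
6.25 [ 0.53383428 -0.14230815  0.14177692] [ 0.60084378  0.24712922 -2.22902116] 0.00923463971860628
```

View pics/c6.png

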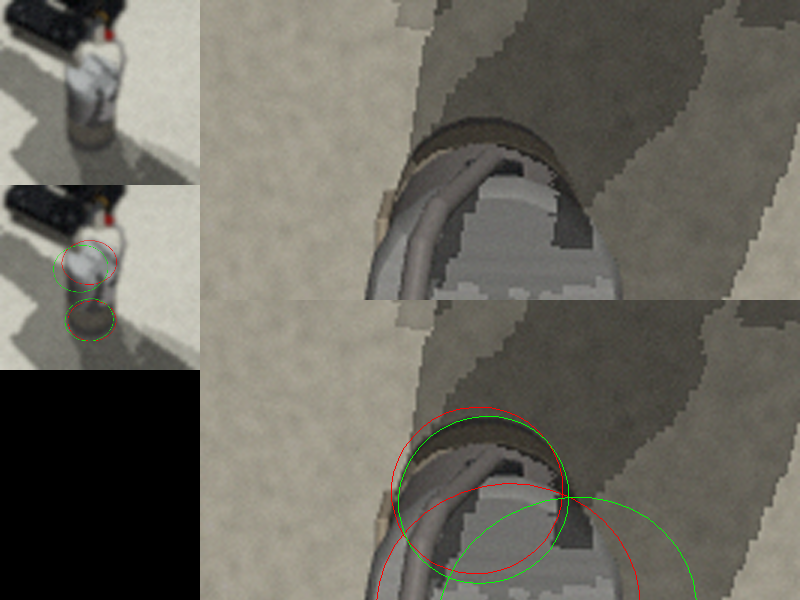

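The can is now standing upright to within 2–3°, with the base near (0.5555, -0.1405) and the bail lightly taut at about 19°. The taut geometry puts the sleeve only 3.5 mm above the TCP, so my earlier arc ran low. I finish the arc with corrected heights. My picture views are used up, so from here I rely on numeric checks.

move_arm:
  rows:
    - [3.7,0.3,0.5,0,0.85]
    - [4,0.3,0.9,0,0.85]
    - [4,0.4,0.7,0,0.85]
    - [0,0,0,0,0.85]
    - [0,0,0,0,0.85]

```text
time: 6.85
tool_pos: [0.5456, -0.1413, 0.1438]
tool_rot: [-3.141, -0.0, 1.655]
contact_force: [0.2, 0.0, -1.8]
opening: 0.01
grip_force: 5.0
```

move_arm:
  rows:
    - [4,0.3,0.5,0,0.85]
    - [4,0.3,0.3,0,0.85]
    - [2,0.2,0,0,0.85]
    - [0,0,0,0,0.85]
    - [0,0,0,0,0.85]

```text
time: 7.35
tool_pos: [0.5556, -0.1405, 0.1447]
tool_rot: [3.142, 0.0, 1.655]
contact_force: [-0.7, -0.4, -1.4]
opening: 0.0098
grip_force: 5.0
```

Run:
```python
from h import *
st=monitor.observe(); print(st["time"],st["tool_pos"],st["contact_force"],st["torque"])
w=snap("wrist","w7"); C=cam("wrist",st)
hsv=cv2.cvtColor(w,cv2.COLOR_BGR2HSV)
m=((hsv[...,0]<8)|(hsv[...,0]>172))&(hsv[...,1]>150)&(hsv[...,2]>60)
n,l,sts,c=cv2.connectedComponentsWithStats(m.astype(np.uint8)); print(sts[1:][sts[1:,4]>30])
for x in (.553,.5555,.558,.561): print(x,proj(C,[x,-.1405,.1]),proj(C,[x-.0265,-.1405,.1]),proj(C,[x+.0265,-.1405,.1]))
# light lid: print gray row profiles
g=cv2.cvtColor(w,cv2.COLOR_BGR2GRAY)
for r in (195,205,215,225,235): print(r,g[r,270:400:3])
```

```text
7.35 [ 0.55557466 -0.14054886  0.14472855] [-0.71175433 -0.41989313 -1.35197471] [-0.01940144 -0.02816185  0.00330339]
[[310 229  21  53 954]]
0.553 [[314.06573639 223.9262499 ]] [[270.7694822  220.49252104]] [[357.10697609 227.35003904]]
0.5555 [[318.13628003 224.24960917]] [[274.86641237 220.81699533]] [[361.15624391 227.67267241]]
0.558 [[322.20460088 224.57288355]] [[278.96063018 221.14134745]] [[365.2037622 227.9952569]]
0.561 [[327.08371564 224.9607056 ]] [[283.87017729 221.53041374]] [[370.05853648 228.38229847]]
195 [158 154 153 139  64 102 109 117 110 107 109 110 111 118  60  62 103 109
 113 111 110  66  63  61  62 110 113 104  97  98  99  97  96  98 101  99
  95 101  98  97  86  92  97  95]
205 [157 159 161  95 114 132 130 131 133 130 133 130 132  86  80  62 110 114
  84 114 111 110 113 116 112 113 114 113 112  88  98  93  96  99 104  98
  97  98  96 103 100  99 101  99]
215 [157 159  80 120 136 135 132 133 134 136 135 132 135  85  87  69 111 117
  89 134 136 128 131 136 129 134 106 112 111 121  85 104  96 101 102 106
 102 102 107  98 103  99  95  95]
225 [156 153  68 134 135 132 133 137 133 131 133 134 131  84  94  84  89  95
  73 133 135 133 132 133 131 111 110 111 132 132 100  99 100  97  98  92
 104 100 102 101  99  97  97 153]
235 [157 157 101  75 141 134 138 136 136 139 137 137  86  53  28  31  33  33
  33  33  65 133 128 132 133 106 110 131 133  87 104 104  98  97 103 103
 102 100 101 101 103 103 156 158]
```

The lid centre (317.6 px → x = 0.555) lies under the sleeve, so the can and bail are upright. I relax the tension, open slowly, rise, and turn to take the legs.

move_arm:
  rows:
    - [0,0,-0.7,0,0.85]
    - [0,0,0,0,0.8]
    - [0,0,0,0,0.75]
    - [0,0,0,0,0.68]
    - [0,0,0,0,0.6]
    - [0,0,0,0,0.5]
    - [0,0,10,0,0.5]
    - [0,0,15,0,0.5]
    - [0,0,20,0,0.5]
    - [0,0,0,0,0.5]

```text
time: 8.4
tool_pos: [0.5571, -0.1411, 0.1924]
tool_rot: [3.136, 0.003, 1.655]
contact_force: [1.1, 0.3, 0.4]
opening: 0.0233
grip_force: 0.0
```

move_arm:
  rows:
    - [0,0,0,-0.143,0.3]
    - [0,0,0,-0.143,0]
    - [0,0,0,-0.143,-0.5]
    - [0,0,0,-0.143,-1]
    - [0,0,0,-0.143,-1]
    - [0,0,0,-0.143,-1]
    - [0,0,0,-0.143,-1]
    - [0,0,0,-0.143,-1]
    - [0,0,0,-0.143,-1]
    - [0,0,0,-0.143,-1]
    - [0,0,0,-0.141,-1]
    - [0,0,0,0,-1]

```text
time: 9.6
tool_pos: [0.5554, -0.1405, 0.1886]
tool_rot: [-3.141, 0.001, 0.083]
contact_force: [-0.4, 0.2, 0.2]
opening: 0.0915
grip_force: 0.0
```

Run:
```python
from h import *
st=monitor.observe(); print(st["time"],st["tool_pos"],st["tool_rot"],st["contact_force"],st["opening"])
w=snap("wrist","w8"); C=cam("wrist",st)
def red(im):
    hsv=cv2.cvtColor(im,cv2.COLOR_BGR2HSV)
    m=((hsv[...,0]<8)|(hsv[...,0]>172))&(hsv[...,1]>150)&(hsv[...,2]>60)
    n,l,s,c=cv2.connectedComponentsWithStats(m.astype(np.uint8)); return s[1:][s[1:,4]>8],c[1:][s[1:,4]>8]
print(red(w)); 
e=np.array([-.086,.9963,0])*.013; P0=np.array([.5555,-.1405,.148])
print(proj(C,[P0,P0-e,P0+e]), proj(C,[.5555,-.1405,.1]),proj(C,[.5555,-.1405,.0]))
s=snap("scene","s8");t=snap("top","t8"); r=red(s); i=[k for k in range(len(r[0])) if abs(r[1][k][0]-320)<40 and abs(r[1][k][1]-170)<40]
print(r[1][i]);
if i:
  us=r[1][i[0]]; print("sleeve at z.148",atz(cam("scene"),us,.148))
g=cv2.cvtColor(w,cv2.COLOR_BGR2GRAY)
for rr in (150,165,180,195,210): print(rr,g[rr,230:410:4])
```

```text
9.6 [ 0.55538552 -0.14047768  0.18863888] [-3.14143329e+00  5.18614794e-04  8.25928608e-02] [-0.41309785  0.22966118  0.18554484] 0.09148354907577858
(array([[297, 218,  44,  16, 654]], dtype=int32), array([[318.28746177, 225.98165138]]))
[[319.14950968 227.83466139]
 [340.75886169 227.7690941 ]
 [297.54205996 227.90314038]] [[319.18146763 204.12746329]] [[319.22132386 174.53573646]]
[[312.53333333 164.6       ]]
sleeve at z.148 [ 0.55489221 -0.14024041  0.148     ]
150 [ 96  91  88  92  94  86  70  68  66  70  67  74  69  74  75  74  71  67
  71  69  77  70  65  98  94  94  96  98 100  92  98  92  97  98  98  96
  95  99 152 148 151 155 147 152 143]
165 [ 92  88  94  92  97  90  91  92  97  71  67  70  66  73  70  69  71  70
  44  51  49  55  49  53  54  55  41  93  99 100  96  97  95 102  94  98
  93 103 151 147 142 151 148 148 153]
180 [ 91  93  99  96  90  95  91  89  97  95  97  91  93  69  71  70  46  45
  38  85  75  78  74  63  56  50  42  41  47  97  96  96  95  99  98  91
  97 102  96  94  95  92  93  99  93]
195 [143 141 146 145 144 151 152 148 144 154 151 148 144 146 144 114 120  80
 127 133 131 127 130 132 134 128 131 132 110  50  99  98  99 100 102  92
  94  97  91  95 102  97  96  92  91]
210 [142 153 149 156 142 152 152 141 147 149 150 150  40  40  91  90 129  82
  78  93  93 127 134 132 134  86 134 133 134 127 131  41  52 103  94  92
  97 100  97  95  99  96  93  89  91]
```

The bail stays upright, with the sleeve at (0.555, -0.140, 0.148) and both views agreeing. I descend and take the legs from outside.

move_arm:
  rows:
    - [-3,0,-20,0,-1]
    - [0,0,-20,0,-1]
    - [0,0,-20,0,-1]
    - [0,0,-15,0,-1]
    - [0,0,-9.5,0,-1]
    - [0,0,0,0,-0.6]
    - [0,0,0,0,-0.45]
    - [0,0,0,0,-0.38]
    - [0,0,0,0,-0.33]
    - [0,0,0,0,-0.25]
    - [0,0,0,0,-0.2]
    - [0,0,0,0,-0.2]
  newtons: 6

```text
time: 10.95
tool_pos: [0.553, -0.1405, 0.1052]
tool_rot: [3.141, -0.001, 0.084]
contact_force: [-0.6, 1.8, 4.5]
opening: 0.0619
grip_force: 6.0
```

move_arm:
  rows:
    - [0,0,0,0,0]
    - [0,0,0,0,0]
    - [0,0,0,0,0]
  newtons: 25

```text
time: 11.25
tool_pos: [0.553, -0.1405, 0.1052]
tool_rot: [3.141, -0.001, 0.084]
contact_force: [0.4, 1.6, 6.3]
opening: 0.0613
grip_force: 25.0
```

move_arm:
  rows:
    - [0,0,1,0,0]
    - [0,0,1,0,0]
    - [0,0,0,0,0]
    - [0,0,0,0,0]

```text
time: 11.65
tool_pos: [0.5522, -0.1405, 0.1061]
tool_rot: [-3.141, 0.001, 0.084]
contact_force: [-0.2, 0.5, -2.8]
opening: 0.0615
grip_force: 25.0
```

move_arm:
  rows:
    - [0,0,3,0,0]
    - [0,0,3,0,0]
    - [0,0,4,0,0]
    - [0,0,0,0,0]
    - [0,0,0,0,0]
    - [0,0,0,0,0]

```text
time: 12.25
tool_pos: [0.5525, -0.1405, 0.1165]
tool_rot: [3.142, 0.0, 0.084]
contact_force: [0.4, -0.0, -2.7]
opening: 0.0616
grip_force: 25.0
```

```bash
cat > st.py <<'E'
from h import *
import time
v=[];
for i in range(4):
    st=monitor.observe(); v.append(st["contact_force"]); snap("wrist","w9"); 
print(st["time"],st["tool_pos"],st["tool_rot"],st["opening"],st["grip_force"]);print(np.array(v).round(2),np.array(v).mean(0),st["torque"])
w=cv2.imread("pics/w9.png");C=cam("wrist",st)
hsv=cv2.cvtColor(w,cv2.COLOR_BGR2HSV)
m=((hsv[...,0]<8)|(hsv[...,0]>172))&(hsv[...,1]>150)&(hsv[...,2]>60)
n,l,s,c=cv2.connectedComponentsWithStats(m.astype(np.uint8)); print(s[1:][s[1:,4]>30],c[1:][s[1:,4]>30])
R=Ro.from_euler('xyz',st["tool_rot"]).as_matrix()
for zz in (.040,.044,.048): print(zz,proj(C,np.array(st["tool_pos"])+R@[.003,0,-zz]))
E
python3 st.py
```

```text
12.4 [ 0.5524668  -0.14053992  0.11641232] [-3.14158466e+00  2.71708824e-04  8.38199190e-02] 0.061453518775610165 24.992328342050314
[[ 0.45 -0.   -2.71]
 [ 0.89 -0.15 -1.93]
 [ 0.07 -0.75 -2.63]
 [ 0.09  0.17 -3.29]] [ 0.37556694 -0.18161399 -2.64143069] [ 0.06214147 -0.02006885 -0.05316552]
[] []
0.04 [[318.98523149 297.49579167]]
0.044 [[318.97679321 303.47829089]]
0.048 [[318.96783656 309.82673143]]
```

The can is lifted and weighs about 2.65 N, so I expect about 22 mm of sink. I raise it and turn to the hook's yaw.

move_arm:
  rows:
    - [0,0,8,0,0]
    - [0,0,14,0,0]
    - [0,0,18,0,0]
    - [0,0,18,0,0]
    - [0,0,18,0,0]
    - [0,0,15,0,0]
    - [0,0,8,0,0]
    - [0,0,0,0,0]

```text
time: 13.25
tool_pos: [0.5531, -0.1407, 0.2169]
tool_rot: [3.14, -0.002, 0.084]
contact_force: [0.8, 0.6, -3.4]
opening: 0.0616
grip_force: 25.0
```

move_arm:
  rows:
    - [0,0,0,0.05,0]
    - [0,0,0,0.1,0]
    - [0,0,0,0.12,0]
    - [0,0,0,0.13,0]
    - [0,0,0,0.13,0]
    - [0,0,0,0.13,0]
    - [0,0,0,0.13,0]
    - [0,0,0,0.13,0]
    - [0,0,0,0.12,0]
    - [0,0,0,0.11,0]
    - [0,0,0,0.07,0]
    - [0,0,0,0.03,0]

```text
time: 14.45
tool_pos: [0.5521, -0.1404, 0.2144]
tool_rot: [-3.14, -0.0, 1.336]
contact_force: [-0.6, 0.1, -2.5]
opening: 0.0617
grip_force: 25.0
```

move_arm:
  rows:
    - [0,0,0,0,0]
    - [0,0,0,0,0]
    - [0,0,0,0,0]

```text
time: 14.75
tool_pos: [0.5524, -0.1405, 0.2152]
tool_rot: [-3.141, -0.0, 1.333]
contact_force: [-0.3, -0.2, -2.8]
opening: 0.0614
grip_force: 25.0
```

```bash
python3 st.py
python3 - <<'E'
from h import *
def red(im):
    hsv=cv2.cvtColor(im,cv2.COLOR_BGR2HSV)
    m=((hsv[...,0]<8)|(hsv[...,0]>172))&(hsv[...,1]>130)&(hsv[...,2]>50)
    n,l,s,c=cv2.connectedComponentsWithStats(m.astype(np.uint8)); return s[1:][s[1:,4]>4],c[1:][s[1:,4]>4]
st=monitor.observe(); T=np.array(st["tool_pos"])+[.001,.003,.043]
for n in("scene","top"):
    C=cam(n); r=red(snap(n,n[0]+"9")); p=proj(C,T)[0]; print(n,"pred",p); 
    for c,s in zip(r[1],r[0]):
        if np.hypot(*(c-p))<60: print(c,s,atz(C,c,T[2]))
w=snap("wrist","w10"); C=cam("wrist",st)
print("tip pred",proj(C,[[.579,.059,.245],[.5827,.075,.228]]))
E
```

```text
14.9 [ 0.55252301 -0.14055764  0.21543288] [-3.14151877e+00 -7.01622201e-06  1.33347497e+00] 0.06154049608903554 24.992385786026716
[[-0.29 -0.24 -2.81]
 [-0.76 -0.23 -2.42]
 [-0.47 -0.2  -3.06]
 [-0.78  0.62 -2.33]] [-0.57450273 -0.01541059 -2.65316129] [-0.01398026 -0.05885216  0.04145347]
[] []
0.04 [[317.49566669 296.07619894]]
0.044 [[317.43873667 302.02524402]]
0.048 [[317.37831281 308.3385612 ]]
scene pred [312.38567291 139.29142479]
top pred [360.18506256 228.71284351]
tip pred [[ 228.60648426 -446.74290665]
 [ 238.63736464 -446.78673695]]
```

move_arm:
  rows:
    - [1,8,0,0,0]
    - [2,16,0,0,0]
    - [2.5,24,0,0,0]
    - [3,27,0,0,0]
    - [3,27,0,0,0]
    - [2.5,24,0,0,0]
    - [2,20,0,0,0]
    - [2,14,0,0,0]
    - [1,8.8,0,0,0]
    - [0,0,0,0,0]
    - [0,0,0,0,0]
    - [0,0,0,0,0]

```text
time: 16.3
tool_pos: [0.5715, 0.0274, 0.2155]
tool_rot: [-3.142, 0.0, 1.333]
contact_force: [0.0, 0.7, -2.6]
opening: 0.0616
grip_force: 25.0
```

Run:
```python
from h import *
st=monitor.observe(); print(st["tool_pos"],st["tool_rot"],st["contact_force"])
w=snap("wrist","w11"); C=cam("wrist",st)
P=np.array([[.5789,.059,.245],[.5827,.075,.228],[.592,.114,.24],[.603,.159,.24]]); print(proj(C,P).round(1))
g=cv2.cvtColor(w,cv2.COLOR_BGR2GRAY)
for r in range(0,260,20): print(r,g[r,200:440:6])
s=snap("scene","s11"); S=cam("scene"); print(proj(S,P).round(1)); print(proj(S,np.array(st["tool_pos"])+[.001,.003,.043]))
hsv=cv2.cvtColor(s,cv2.COLOR_BGR2HSV); m=((hsv[...,0]<10)|(hsv[...,0]>170))&(hsv[...,1]>100)&(hsv[...,2]>40); ys,xs=np.nonzero(m[130:230,330:400]); print(xs+330,ys+130)
```

```text
[0.5715232  0.02742138 0.21547143] [-3.14154645e+00  3.40121290e-04  1.33281294e+00] [ 2.97290431e-04  7.16895909e-01 -2.57845215e+00]
[[ 316.8  213.7]
 [ 316.9  163.2]
 [ 316.    57. ]
 [ 315.8 -102.8]]
0 [145 150 149 142 143 144 151 147 129  43  20  28  24  23  49  48  47  47
  42  52  56  45  48  47  50  44  44  22  20  21  21  34 125 123 127 116
 115 121 125 124]
20 [148 151 149 142 142 143 149 143 149  46  44  46  25  31  37  30  30  15
  27  54  55  44  23  29  25  18  23  23  19  28  21  32 122 124 127 130
 127 121 120 118]
40 [142 140 145 151 145 144 142 143 150  45  44  42  25  27  29  29  28  18
  25  53  55  46  12  19  22  24  17  15  16  19  19  17 136 127 124 126
 125 128 125 125]
60 [136 146 150 141 147 147 144 148 145 131  93  95  97  99  94  94  91  93
  60  91  92  69  70  76  70  70  69  75  68  76  70  70 128 151 127 128
 126 122 143 132]
80 [149 153 153 149 144 141 144 148 144 147 143 145 145 133  90  94  94  91
  93  87  93  75  89  92  68  71  63  71  69  65  71  74 130 155 142 151
 149 147 146 150]
100 [148 145 149 151 151 145 146 136 151 139 144 152 152 149  
[... 870 characters left out ...]
9  45  37  41  46  97 100  97  97  97 102  93  96 150 148
 145 145 142  90]
220 [149 143 146 147 147 147 141 149 148 143 148 153 147 152  81 112 119 124
 131 123  61  58  58 117 104  94  56  95  96  99  94  89  94  98 149 147
 152 147 148 152]
240 [150 153 152 143 151 154 122 106 106   0 145 151  40 118 108 108 100 132
 134 130  88  87  91 126 127 130 133  91  39  95  93  11 107 109  98 145
 142 145 145 151]
[[367.6 183.7]
 [371.5 191.6]
 [382.9 199. ]
 [396.  211.1]]
[[360.01136472 173.55437685]]
[362 363 364 361 362 363 364 359 360 361 362 363 356 357 358 359 360 361
 357 358 359 360 357 358] [170 170 170 171 171 171 171 172 172 172 172 172 173 173 173 173 173 173
 174 174 174 174 175 175]
```

Run:
```python
from h import *
w=cv2.imread("pics/w11.png"); g=cv2.cvtColor(w,cv2.COLOR_BGR2GRAY)
for r in range(140,236,3): print(r,g[r,296:346:2])
```

```text
140 [ 94  99  97  97  97  93  99  63  73  79  47  52  73  71  49  44  46  98
  95 106  93  69  76  72  72]
143 [ 95  98  98  96  95  98  97  59  72  77  80  79  76  73  67  58  47  97
  98 100  99  93  98  98  97]
146 [ 95 101  95  93  99 100  95  61  69  75  84  74  74  72  66  58  45 102
  95  99  97  97 100  97 100]
149 [ 94  99 100  95  94  94  96  73  71  76  78  77  75  74  65  59  50  96
  97  94  98  97  96  95  95]
152 [ 91  99  95  99 103 102  98  73  70  79  78  77  78  74  66  59  48 101
  98  94  95  97  97  94  97]
155 [ 92  93  94  97  98  94  99  70  70  76  78  79  75  74  68  63  49  96
  98  96  92  97 102 102 101]
158 [ 98  94  94  95  91 101  98  66  65  76  72  79  73  74  66  58  50  93
  93  95  93  97 101  99  92]
161 [ 98  98  99  95  97  98  98  69  90 102 107 114 114 103  96  80  57  96
  97  98  96  98 102 102 100]
164 [100  94  98  97  98  97 102  74  92  97 106 117 114 103  91  81  58  98
  97 102 100 104 100  99  95]
167 [ 96 102  98  97  98  98 100  74  90 102 107 117 116 104  89  82  58 102
  97 100  99  96  99  95  97]
170 [ 90  93  97  96  92  95  
[... 1598 characters left out ...]
  46  50  42  49  55  51  51
  45 116 110 112 108 102  93]
218 [115 114 117 123 121 128 123 118 124 124 129 129  56  53  62  52  56  59
  57  57 116 112 105 109 108]
221 [120 124 125 127 130 134 128 121 104 103 108 101  62  62  62  60  61  64
  56  57 124 121 114 108 109]
224 [127 135 114 103  98 103 104 105 107 104 105 107  54  61  61  65  59  64
  61  67 110 105 120 118 110]
227 [103 108 107 105 102 102 108 103 105 103 107 104  61  65  62  60  63  67
  61  65  68 107 103 104 102]
230 [107 111 104 104 100 101 103 104 127 103 105 105 105  62  59  60  64  62
  64  64  66 105 104 105 104]
233 [105 136 132 133 128 128 134 131 130  99 132 131 135  82  86  91  89  88
  61  85  81 136 132 134 131]
```

Run:
```python
from h import *
st=dict(tool_pos=np.array([.5715232,.02742138,.21547143]),tool_rot=np.array([-3.14154645,.0003,1.3328]))
C=cam("wrist",st)
hx=np.array([np.cos(1.335),np.sin(1.335)])
for uv,z in(((319.5,205.5),.241),((319.5,215),.241),((319.5,199),.235),((319.5,160),.223),((319.5,141),.235),((319.5,20),.235)):
    p=atz(C,uv,z); print(uv,z,p.round(4),"along from TCP",(p[:2]-st["tool_pos"][:2])@hx,"lat",(p[:2]-st["tool_pos"][:2])@[-hx[1],hx[0]])
```

```text
(319.5, 205.5) 0.241 [0.5804 0.0607 0.241 ] along from TCP 0.03445589972240144 lat -0.0008292148675780351
(319.5, 215) 0.241 [0.5794 0.0569 0.241 ] along from TCP 0.0305023565794986 lat -0.0008219168574684232
(319.5, 199) 0.235 [0.5806 0.0616 0.235 ] along from TCP 0.03535340696784729 lat -0.0008319545349113534
(319.5, 160) 0.223 [0.5839 0.0752 0.223 ] along from TCP 0.049328674952012895 lat -0.000859906842896998
(319.5, 141) 0.235 [0.5861 0.0845 0.235 ] along from TCP 0.05896227902313113 lat -0.0008755139442400793
(319.5, 20) 0.235 [0.5962 0.126  0.235 ] along from TCP 0.10164220803360777 lat -0.0009541715753077055
```

The wrist profile puts the tip 34.5 mm ahead, so the seat is about 50.5 mm ahead, agreeing with the earlier estimate. I advance 47 mm, since the sleeve leads the TCP by 3 mm.

move_arm:
  rows:
    - [0.8,2.5,0,0,0]
    - [1.2,5,0,0,0]
    - [2,7.5,0,0,0]
    - [2,8,0,0,0]
    - [2,8,0,0,0]
    - [1.9,7,0,0,0]
    - [1.2,5,0,0,0]
    - [0.8,2.5,0,0,0]
    - [0,0,0,0,0]
    - [0,0,0,0,0]
    - [0,0,0,0,0]

```text
time: 17.5
tool_pos: [0.5834, 0.0734, 0.2156]
tool_rot: [3.141, 0.0, 1.333]
contact_force: [-0.7, 0.5, -2.3]
opening: 0.0616
grip_force: 25.0
```

```bash
python3 st.py
python3 - <<'E'
from h import *
s=snap("scene","s12"); S=cam("scene")
hsv=cv2.cvtColor(s,cv2.COLOR_BGR2HSV); m=((hsv[...,0]<10)|(hsv[...,0]>170))&(hsv[...,1]>100)&(hsv[...,2]>40); ys,xs=np.nonzero(m[150:205,345:395]); print(len(xs),xs.mean()+345,ys.mean()+150,xs.min()+345,xs.max()+345)
st=monitor.observe(); print(proj(S,np.array(st["tool_pos"])+[.001,.003,.043]))
E
```

```text
17.65 [0.58343954 0.07348087 0.21558261] [3.14147465e+00 4.08208709e-05 1.33339716e+00] 0.061676302032670965 24.99248519539833
[[-0.7   0.51 -2.33]
 [ 0.05  0.42 -1.89]
 [ 0.67 -0.49 -1.57]
 [-0.56 -0.08 -2.39]] [-0.13475529  0.09178948 -2.04702889] [-0.03733388 -0.13190545 -0.00543384]
[] []
0.04 [[317.49565778 296.07647061]]
0.044 [[317.43872796 302.02552589]]
0.048 [[317.37830431 308.33885405]]
34 373.20588235294116 184.3235294117647 369 377
[[372.60652661 185.41346775]]
```

move_arm:
  rows:
    - [0,0,-4,0,0]
    - [0,0,-5,0,0]
    - [0,0,-5,0,0]
    - [0,0,-4,0,0]
    - [0,0,-3,0,0]
    - [0,0,-2,0,0]
    - [0,0,-2,0,0]
    - [0,0,-2,0,0]
    - [0,0,-2,0,0]
    - [0,0,-2,0,0]
    - [0,0,-2,0,0]
    - [0,0,0,0,0]

```text
time: 18.95
tool_pos: [0.5835, 0.0737, 0.1824]
tool_rot: [3.142, 0.0, 1.334]
contact_force: [0.7, -0.4, -2.6]
opening: 0.0617
grip_force: 25.0
```

```bash
cat > f.py <<'E'
from h import *
v=[];q=[]
for i in range(12):
    st=monitor.observe(); v.append(st["contact_force"]); q.append(st["torque"]);s=vision.read_camera("scene")
v=np.array(v); print(st["time"],st["tool_pos"],v.mean(0).round(2),(v.std(0)/12**.5).round(2),np.mean(q,0).round(3))
cv2.imwrite("pics/sf.png",s[:,:,::-1])
E
python3 f.py
```

```text
19.5 [0.58347644 0.07373009 0.18255427] [ 0.19 -0.07 -1.78] [0.1  0.14 0.13] [-0.019 -0.1   -0.007]
```

Force is down to 1.78 N, as expected with 6.5 mm carried by the hook. I continue down.

move_arm:
  rows:
    - [0,0,-1.5,0,0]
    - [0,0,-1.5,0,0]
    - [0,0,-1.5,0,0]
    - [0,0,-1.5,0,0]
    - [0,0,-1.5,0,0]
    - [0,0,-1.5,0,0]
    - [0,0,-1,0,0]
    - [0,0,0,0,0]
    - [0,0,0,0,0]

```text
time: 20.45
tool_pos: [0.5835, 0.0738, 0.1726]
tool_rot: [3.141, -0.0, 1.334]
contact_force: [0.5, -0.3, -0.9]
opening: 0.0614
grip_force: 25.0
```

```bash
python3 f.py
```

```text
21.0 [0.58348066 0.0737584  0.17255293] [ 0.56  0.01 -0.55] [0.09 0.06 0.15] [ 0.004 -0.116  0.005]
```

move_arm:
  rows:
    - [0,0,-1.5,0,0]
    - [0,0,-1.5,0,0]
    - [0,0,-1,0,0]
    - [0,0,-0.5,0,0]
    - [0,0,0,0,0]
    - [0,0,0,0,0]
    - [0,0,0,0,0]

```text
time: 21.75
tool_pos: [0.5835, 0.0737, 0.1681]
tool_rot: [3.141, -0.0, 1.334]
contact_force: [0.5, 0.1, -0.3]
opening: 0.0613
grip_force: 25.0
```

```bash
sed -i 's/range(12)/range(40)/;s/12\*\*/40**/' f.py; python3 f.py
python3 - <<'E'
from h import *
s=cv2.imread("pics/sf.png"); S=cam("scene")
hsv=cv2.cvtColor(s,cv2.COLOR_BGR2HSV); m=((hsv[...,0]<10)|(hsv[...,0]>170))&(hsv[...,1]>100)&(hsv[...,2]>40); ys,xs=np.nonzero(m[160:225,345:390]); print(len(xs),xs.mean()+345,ys.mean()+160)
st=monitor.observe(); print(proj(S,np.array(st["tool_pos"])+[.001,.003,.043]))
E
```

```text
23.7 [0.58348934 0.07372072 0.16805398] [ 0.49  0.23 -0.09] [0.07 0.09 0.08] [ 0.03  -0.151 -0.006]
33 371.75757575757575 195.63636363636363
[[371.15507052 196.14148255]]
```

Residual is 0.09 ± 0.08 N. I lower a last 0.5 mm, ease the grip, and open slowly.

move_arm:
  rows:
    - [0,0,-0.5,0,0]
    - [0,0,0,0,0]
    - [0,0,0,0,0]
    - [0,0,0,0,-0.2]
    - [0,0,0,0,-0.3]
  newtons: 3

```text
time: 24.25
tool_pos: [0.5835, 0.0737, 0.1675]
tool_rot: [3.141, -0.0, 1.334]
contact_force: [-0.3, 0.1, 0.7]
opening: 0.0622
grip_force: 3.0
```

move_arm:
  rows:
    - [0,0,0,0,-0.34]
    - [0,0,0,0,-0.37]
    - [0,0,0,0,-0.4]
    - [0,0,0,0,-0.45]
    - [0,0,0,0,-0.55]
    - [0,0,0,0,-0.7]
    - [0,0,0,0,-0.85]
    - [0,0,0,0,-1]
    - [0,0,0,0,-1]
    - [0,0,0,0,-1]

```text
time: 25.25
tool_pos: [0.5835, 0.0737, 0.1676]
tool_rot: [3.141, -0.0, 1.334]
contact_force: [-0.1, 0.1, 0.7]
opening: 0.0917
grip_force: 0.0
```

```bash
cat > sl.py <<'E'
from h import *
S=cam("scene")
for i in range(8):
    s=vision.read_camera("scene")[:,:,::-1]
    hsv=cv2.cvtColor(np.ascontiguousarray(s),cv2.COLOR_BGR2HSV); m=((hsv[...,0]<10)|(hsv[...,0]>170))&(hsv[...,1]>100)&(hsv[...,2]>40); ys,xs=np.nonzero(m[160:225,345:390]); print(len(xs),(xs.mean()+345).round(2),(ys.mean()+160).round(2),end=' | ')
st=monitor.observe(); print(st["time"],st["tool_pos"],st["contact_force"],st["opening"])
E
python3 sl.py
```

```text
32 371.59 195.91 | 32 371.59 195.91 | 31 371.71 195.81 | 31 371.71 195.81 | 32 371.69 195.75 | 31 371.71 195.81 | 31 371.71 195.81 | 31 371.71 195.81 | 25.65 [0.58344913 0.07373044 0.16753583] [ 0.66122897 -0.22708075  0.53071804] 0.0918751462152703
```

The sleeve is steady and hasn't jumped. I retreat straight up.

move_arm:
  rows:
    - [0,0,4,0,-1]
    - [0,0,8,0,-1]
    - [0,0,10,0,-1]
    - [0,0,12,0,-1]
    - [0,0,14,0,-1]
    - [0,0,16,0,-1]
    - [0,0,18,0,-1]
    - [0,0,20,0,-1]
    - [0,0,20,0,-1]
    - [0,0,20,0,-1]
    - [0,0,0,0,-1]

```text
time: 26.75
tool_pos: [0.5846, 0.0738, 0.3136]
tool_rot: [3.135, -0.002, 1.334]
contact_force: [0.0, -0.1, 0.9]
opening: 0.0916
grip_force: 0.0
```

move_arm:
  rows:
    - [0,0,0,0,-1]
    - [0,0,0,0,-1]
    - [0,0,0,0,-1]
    - [0,0,0,0,-1]
    - [0,0,0,0,-1]
    - [0,0,0,0,-1]
    - [0,0,0,0,-1]
    - [0,0,0,0,-1]
    - [0,0,0,0,-1]
    - [0,0,0,0,-1]
    - [0,0,0,0,-1]
    - [0,0,0,0,-1]

```text
time: 27.95
tool_pos: [0.5834, 0.0738, 0.3096]
tool_rot: [3.142, -0.0, 1.334]
contact_force: [-0.3, -0.1, 0.8]
opening: 0.0916
grip_force: 0.0
```

```bash
python3 sl.py
python3 - <<'E'
from h import *
im=[vision.read_camera("scene").astype(int) for _ in range(6)]
a=cv2.imread("pics/s0.png")[:,:,::-1].astype(int)
d=np.abs(im[0]-im[5]).max(2)[130:260,300:420]; print("motion px",(d>40).sum())
# bystanders unchanged?
for n,(x0,x1,y0,y1) in dict(dish=(236,285,195,240),tub=(243,272,133,168),jar=(300,328,230,262)).items(): print(n,(np.abs(im[5]-a).max(2)[y0:y1,x0:x1]>40).sum())
E
```

```text
32 371.72 196.0 | 34 371.59 196.18 | 32 371.72 196.0 | 34 371.59 196.18 | 32 371.72 196.0 | 33 371.61 196.09 | 33 371.7 196.09 | 33 371.61 196.09 | 28.35 [0.58345293 0.07375281 0.30953103] [-0.58948224  0.1741254  -0.30134168] 0.0916282025916124
motion px 0
dish 0
tub 321
jar 0
```

Run:
```python
from h import *
a=cv2.imread("pics/t0.png",0);b=cv2.cvtColor(snap("top","t13"),cv2.COLOR_BGR2GRAY)
s0=cv2.imread("pics/s0.png",0);s1=cv2.cvtColor(snap("scene","s13"),cv2.COLOR_BGR2GRAY)
for A,B,(x,y) in((a,b,(438,228)),(s0,s1,(257,150))):
    t=A[y-17:y+17,x-17:x+17]; r=cv2.matchTemplate(B[y-30:y+30,x-30:x+30],t,cv2.TM_CCOEFF_NORMED); print(r.max(),np.unravel_index(r.argmax(),r.shape),"(13,13)=same")
```

```text
0.8268232 (np.int64(13), np.int64(14)) (13,13)=same
0.8123675 (np.int64(12), np.int64(13)) (13,13)=same
```

The tub is where it was; only the arm's shadow over it changed. The can hangs still, so I hand in.

```bash
python3 -c "
from h import *
print(workorder.hand_in())"
```

```text
the job is handed in; nothing more can be done
None
```

The can hangs still and free by its red sleeve in the scale hook (about 2.6 N, or 0.26 kg) and the job is handed in; while I raised the bail it rocked about 20° on its rim before I set it upright, and the dish, jar and tub show no sign of having moved, though a shadow made the tub check less exact.

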